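# Set the bench air line: shut the drain, open the supply to its index

### The job

Get the bench air line ready: first swing the drain valve (the short lever, no dial plate) fully shut, so that its lever stands square across its pipe. Only then open the supply valve (the long lever with the dial plate) until the lever's tail pointer lines up with the raised index block on the plate. Do not move the index block, leave the supply lever about where it is until the drain is shut, and leave the loose things on the bench alone.

Things in the scene. Friction and masses are not known exactly. Their poses are not given: they have to be found in the camera images.
- supply_valve: Supply valve, fixed to the bench: a steel pipe bridge along its own y axis (two legs 190 mm apart, pipe top 76 mm, elbow tops 81 mm above the bench) with a brass ball valve in the middle. Origin on the bench straight under the upright lever axis. The dial plate, a dark steel quarter disc with white ticks (radius 84 mm, 100 to 103 mm up), lies from its +x to its +y direction, opposite the lever. Nothing on the lever's side stands higher than 81 mm except the lever.
- supply_lever (a joint): Angle of the supply lever about its upright axis, rad. 0 = shut, lever pointing to the valve's -x (across the pipe); grows counter-clockwise seen from above to 1.57 = fully open, lever pointing to the valve's -y. Stays where it is left; friction 0.3 N m, and there is a stop at each end.
- supply_grip (a point): Point on the long supply lever, 115 mm from its axis, 120 mm above the bench, midway in thickness. The lever is level, 145 mm long from the axis; its last 95 mm is a grip 22 mm wide and 14 mm thick. Its own x axis points from the grip to the axis and on along the tail pointer, which ends 46 mm beyond the axis.
- index_arm (a joint): Angle of the index block on the dial plate, rad, counted like supply_lever: the tail pointer points straight at the index when both values are equal. Clamped: not to be moved.
- index_mark (a point): Top centre of the bare aluminium index block on the dial plate, 64 mm from the lever axis, 123 mm above the bench; the block is 26 mm long radially, 12 mm wide, 20 mm high, with a pointed inner end. Its own x axis points radially outward.
- drain_valve: Drain valve, fixed to the bench: the same kind of pipe bridge along its own y axis, legs 140 mm apart, same heights, no dial plate. Origin on the bench straight under the upright lever axis.
- drain_lever (a joint): Angle of the drain lever, rad: 0 = shut, against its stop, lever pointing to the valve's -x (across the pipe); grows counter-clockwise from above to 1.57 = open, lever pointing to the valve's -y (along the pipe). Stays where it is left; friction 0.3 N m.
- drain_grip (a point): Point on the short drain lever, 65 mm from its axis, 120 mm above the bench, midway in thickness. The lever is 95 mm long from the axis; its last 45 mm is a grip 20 mm wide and 14 mm thick. Its own x axis points from the grip to the axis.
- carburettor: Loose aluminium carburettor, 75 x 110 x 73 mm, beyond the valves; leave alone. Origin under its centre.
- parts_bin: Loose black open bin, 120 x 100 x 55 mm, beyond the valves; leave alone. Origin under its centre.
- cup: Loose steel cup, 64 mm across, 60 mm high, beyond the valves; leave alone. Origin under its centre.
- spanner: Loose steel spanner, 160 mm long, lying flat on the robot's side of the valves; leave alone. Origin under its middle.
Things that resemble listed ones, but are neither listed nor needed, are in the scene too. What is shaped like the drain_valve but brown or purple is not meant.

How it is judged:
By the outcome, as a careful person would: the job done as asked, in the order asked, and still so for the second after the job is handed in, with the robot touching nothing.
It also fails if it takes over 51 s, if anything falls off the work surface, if the arm or the gripper's body presses on something with over 40 N, if the wrist force passes 120 N, or if a joint passes its speed limit or range.

### The arm

A 6-joint arm with a two-finger parallel gripper is mounted at the origin on the work surface. World frame = base frame: x ahead of the robot, y to its left, z up, the work surface at z = 0. Lengths are in m, angles in rad, forces in N, time in s.
With the tool pointing down it reaches from about 0.35 to 0.975 m from the base axis. Payload 4.9 kg.
Tool frame: the origin (TCP) lies at the very end of the fingers, on their centre line; the grasp point (between the pads) lies 19 mm behind it; x points along the fingers, y is the direction in which the jaws open and shut, and the axes are right-handed (so a half turn about x gives the same grasp; the last joint's range is limited). The gripper opens to 85 mm and grips with 20 to 120 N. Pads are 22 mm wide; open, the fingers measure 114 mm over their backs; the gripper's body (76 mm by 85 mm) begins 54 mm behind the grasp point. The pads swing forward as they close: fully open they stand 13 mm farther back than shut.
Start: joints at [-1.261, 0.053, 1.613, -0, 1.476, -0.119], TCP at [0.26, -0.568, 0.231] pointing down, gripper open.
Joint ranges: [-3.01, 3.01], [-1.01, 2.22], [0.06, 2.58], [-1.02, 4.17], [0.09, 2.62], [-3.14, 3.14]. Speed limits (rad/s): [2.57, 2.57, 3.14, 3.14, 3.14, 3.14].

### API

Orientations are given as a rotation vector (axis times angle).
In Python, from station import ctrl, get_image, calibration, finish_job, search_frame, cut_out, mark_of gives the robot as it stands. The module is installed in compiled form; this text tells all that it offers.
- The arm moves only by the tool arm_command, never from a script. Its argument "plan" is a list that holds one entry, the list of rows, each a list of 7 numbers: the shift along the tool's x, y, z in m, then the turn, a rotation vector about the tool's x, y, z in degrees, then the finger opening in m, from 0 to 0.0854. A call has 1 to 20 rows; each row shifts and turns the pose as measured when the row begins, along the tool's axes as they then stand; what a row does not reach is not made up. A row lasts 1/12 s, in which the tool goes at most 41.7 mm and 7.16 degrees, less where a joint would pass 70% of its speed; a pose out of reach is approached as far as the arm can. A call with a gripper value outside its range is refused whole. The fingers move at their own pace and stop on an object; "squeeze" is the grip in N (left out, the last holds). Time passes only in rows, so rows that do not move let the fingers close. It gives the time, the measured TCP pose, the force and the opening at its end, in the units of the state.
- ctrl.get_obs(): the state, without advancing time (a new reading comes with each control period).
- get_image(name): name is "scene" or "top" or "wrist"; returns the picture (384x512x3 uint8, red, green, blue); there is no depth.
- calibration(name): a dict with "fx", "fy", "cx", "cy" (pixels), "cam_to_world" (4x4, takes a point from camera to world coordinates); the wrist camera has in their place "hand_eye" (4x4, takes a point from camera to tool coordinates, whose origin is the TCP and whose axes are the tool frame's). Camera axes: x right, y down, z forward; pixel columns grow to the right and rows downward; lengths in m; the calibration is good to about 2 mm. A picture is of the moment at which its call begins: read the wrist's pose just before it. calibration takes no time and is no camera call.
- finish_job(): hands the job in, once; it reports no verdict.
Trained networks look in the newest picture that a camera, given by its name, has taken for a name from the list of things; names that differ only in an ending like _2 or _b are one class to them, and where a whole thing is asked for, a point or a joint stands for the part that bears it (a point fixed in the world has none). Each returns a list of dicts, best first, with "conf" (0 to 1); they miss things now and then, are a little off and sometimes report something else, mostly with a low value. They report only what shows in the picture. A call takes as long as a camera call. They do not tell look-alikes from the thing itself.
- search_frame(camera, thing): "at" ([x, y, z] in m, in the coordinates of the camera as it stood for that picture, good to about 4 mm: the middle of the surface that is visible of it).
- cut_out(camera, thing): "mask" (384x512 bool, what is visible of it).
- mark_of(camera, thing): "at" ([x, y, z] in m, in the coordinates of the camera as it stood for that picture, good to about 4 mm: a listed point, or the origin of a listed thing).
The state is a dict: "t": time; "q": joint angles; "dq": joint speeds; "effort": joint torques, N m; "tool_pos": TCP position; "tool_rot": TCP orientation; "contact_force": force on the tool from outside, world axes, zero at the start; "wrist_torque": the same for the moment, N m; "opening": finger opening in m.
Only numpy, scipy, OpenCV 4.12 (cv2) and the standard library are available. Lean on these libraries where they do the work, as an engineer would, in place of code of your own. Each camera call takes 0.05 s, during which the arm holds its last target. There are 200 camera calls.

## Working session

There is one attempt and no reset: what is moved stays moved. The work goes in short steps, Python scripts to look and compute and a tool call to move; the robot and the scene stay as the last step left them, time stands still between calls to the robot, and variables do not carry over. Pictures are saved under pics/ and viewed, about 8 in all and at most 12, crops included, and the job is handed in when it is done.

Besides the shell and the picture viewer there is one more tool, called after "Call:" as name(argument=value, ...) on one line, values as JSON. arm_command: Moves the arm, as the interface text tells. Its arguments: {"type":"object","properties":{"plan":{"type":"array","items":{"type":"array","items":{"type":"array","items":{"type":"number"}}}},"squeeze":{"type":"number"}},"required":["plan"]}

```bash
mkdir -p pics; cat > h.py <<'E'
import numpy as np, cv2
from scipy.spatial.transform import Rotation as R
from station import ctrl, get_image, calibration, finish_job, search_frame, cut_out, mark_of
def T(cam):
    c=calibration(cam)
    if cam!="wrist": return c,np.array(c["cam_to_world"])
    o=ctrl.get_obs(); M=np.eye(4); M[:3,:3]=R.from_rotvec(o["tool_rot"]).as_matrix(); M[:3,3]=o["tool_pos"]
    return c,M@np.array(c["hand_eye"])
def w(M,p): return M[:3,:3]@np.array(p)+M[:3,3]
def px(c,M,P):
    p=M[:3,:3].T@(np.array(P)-M[:3,3]); return np.round([c["fx"]*p[0]/p[2]+c["cx"],c["fy"]*p[1]/p[2]+c["cy"]],1)
def ray(c,M,uv,z):
    d=M[:3,:3]@np.array([(uv[0]-c["cx"])/c["fx"],(uv[1]-c["cy"])/c["fy"],1]); return M[:3,3]+d*(z-M[2,3])/d[2]
def save(im,n): cv2.imwrite("pics/"+n,im[:,:,::-1])
E
python3 - <<'E'
from h import *
o=ctrl.get_obs(); print(o["t"],o["tool_pos"],o["tool_rot"])
for cam in ["top","scene"]:
    c,M=T(cam); im=get_image(cam); save(im,cam+"0.png"); print(cam,M[:3,3].round(3),c["fx"])
    for th in ["supply_valve","supply_grip","index_mark","drain_valve","drain_grip","spanner"]:
        for r in mark_of(cam,th)[:4]:
            P=w(M,r["at"]); print(cam,th,round(r["conf"],2),P.round(3),px(c,M,P))
E
```

```text
0.0 [ 0.25966959 -0.56782356  0.23008508] [ 1.98508788  0.43433559 -1.9854279 ]
top [0.372 0.086 1.192] 389.02225540081446
top supply_valve 0.64 [ 0.578 -0.217  0.002] [359.8 197.2]
top supply_grip 0.83 [ 0.47  -0.253  0.122] [385.4 228.8]
top index_mark 0.48 [ 0.612 -0.16   0.124] [349.5 177.8]
top drain_valve 0.97 [ 0.582  0.427 -0.001] [152.6 195.3]
top drain_valve 0.94 [ 0.34   0.196 -0.001] [224.8 274.8]
top drain_valve 0.83 [ 0.576  0.197 -0.001] [226.3 197.6]
top drain_grip 0.81 [0.542 0.14  0.121] [242.3 202.3]
top drain_grip 0.62 [0.52  0.409 0.125] [145.3 209.2]
top drain_grip 0.51 [0.283 0.182 0.121] [225.4 297.9]
top spanner 0.59 [ 0.468 -0.251  0.119] [384.3 229.7]
top spanner 0.57 [ 0.399 -0.037  0.002] [302.3 255.5]
scene [1.175 0.802 0.764] 436.85315864291033
scene supply_valve 0.71 [ 0.582 -0.218  0.   ] [194.5 176.7]
scene supply_valve 0.48 [ 0.786  0.033 -0.002] [182.  246.3]
scene supply_grip 0.67 [ 0.467 -0.253  0.117] [215.5 129.1]
scene supply_grip 0.22 [ 0.783  0.031 -0.002] [182.8 245.3]
scene index_mark 0.53 [ 0.615 -0.164  0.124] [191.6 152.7]
scene drain_valve 0.93 [0.574 0.196 0.001] [285.  242.4]
scene drain_valve 0.87 [ 0.581  0.425 -0.001] [351.9 296.3]
scene drain_valve 0.67 [ 0.337  0.202 -0.001] [347.2 208.4]
scene drain_grip 0.61 [0.522 0.406 0.119] [369.4 241.3]
scene drain_grip 0.6 [0.279 0.176 0.12 ] [358.7 162. ]
scene drain_grip 0.51 [0.543 0.14  0.12 ] [280.9 191.1]
scene drain_grip 0.44 [ 0.468 -0.251  0.118] [215.9 129. ]
scene spanner 0.68 [ 0.393 -0.038 -0.004] [276.7 180.7]
```

```bash
python3 -c "
import cv2
a=cv2.imread('pics/top0.png');cv2.imwrite('pics/a.png',cv2.resize(a[130:330,100:430],None,fx=2.4,fy=2.4,interpolation=2))
b=cv2.imread('pics/scene0.png');cv2.imwrite('pics/b.png',cv2.resize(b[90:350,130:430],None,fx=2.3,fy=2.3,interpolation=2))"
```

```text
(no output)
```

View pics/a.png

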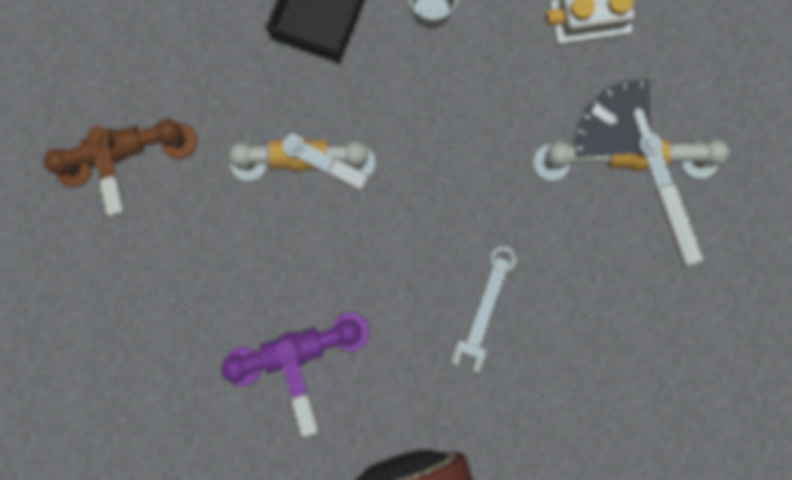

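View pics/b.png

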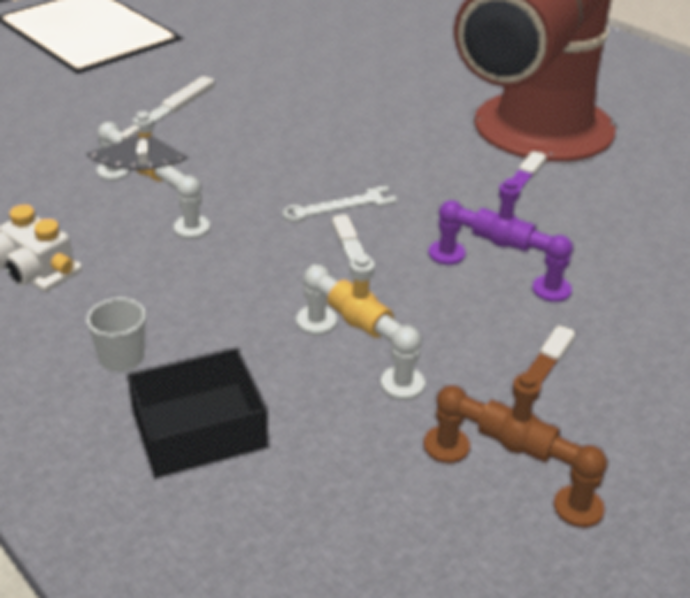

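The real drain is the steel and brass valve at top-image pixel (226,198). The look-alikes are the brown one at (153,195) and the purple one at (225,275). The supply valve with the dial is at (360,197), and the spanner at (302,255) is another long metal shape that could be confused with its lever. Next I refine the geometry and plan the first transfer.

```bash
cat >> h.py <<'E'
def go(pos,lev):
    """print shift (tool axes) and yaw (deg about tool x) to reach TCP pos with jaws across a lever of world direction angle lev (rad)"""
    o=ctrl.get_obs(); m=R.from_rotvec(o["tool_rot"]).as_matrix(); p=np.array(o["tool_pos"])
    print("t",round(o["t"],2),"tcp",p.round(4),"x",m[:,0].round(3),"y",m[:,1].round(3),"q6",o["q"][5].round(2),"F",np.round(o["contact_force"],1),"op",round(o["opening"],4))
    y=np.array([-np.sin(lev),np.cos(lev),0]); 
    a=np.degrees(np.arctan2(m[:,2]@y,m[:,1]@y)); a=(a+90)%180-90
    print("shift now(tool)",(m.T@(np.array(pos)-p)).round(4),"turn x",a.round(2))
    m2=m@R.from_rotvec([np.radians(a),0,0]).as_matrix()
    print("shift after turn(tool)",(m2.T@(np.array(pos)-p)).round(4))
E
python3 - <<'E'
from h import *
print(np.round(calibration("wrist")["hand_eye"],3))
D=np.array([.576,.197]);G=np.array([.5425,.14]); d=G-D; print(np.degrees(np.arctan2(-d[1],-d[0])))
go([.542,.14,.25],np.arctan2(-d[1],-d[0]))
E
```

```text
[[ 0.    -0.271  0.963 -0.143]
 [ 1.     0.001  0.     0.   ]
 [-0.001  0.963  0.271 -0.069]
 [ 0.     0.     0.     1.   ]]
59.55642432007432
t 0.7 tcp [ 0.2599 -0.5684  0.2313] x [ 0. -0. -1.] y [ 0.416 -0.909  0.   ] q6 -0.12 F [ 0.7  0.3 -0.4] op 0.0852
shift now(tool) [-0.0187 -0.5269 -0.5511] turn x -34.99
shift after turn(tool) [-0.0187 -0.1157 -0.7537]
```

Call:
arm_command(plan=[[[-0.008,0,0,-7,0,0,0.085],[-0.008,0,0,-7,0,0,0.085],[-0.008,0,0,-7,0,0,0.085],[0,0,0,-7,0,0,0.085],[0,0,0,-7,0,0,0.085],[0,-0.006,-0.04,0,0,0,0.085],[0,-0.006,-0.04,0,0,0,0.085],[0,-0.006,-0.04,0,0,0,0.085],[0,-0.006,-0.04,0,0,0,0.085],[0,-0.006,-0.04,0,0,0,0.085],[0,-0.006,-0.04,0,0,0,0.085],[0,-0.006,-0.04,0,0,0,0.085],[0,-0.006,-0.04,0,0,0,0.085],[0,-0.006,-0.04,0,0,0,0.085],[0,-0.006,-0.04,0,0,0,0.085],[0,-0.006,-0.04,0,0,0,0.085],[0,-0.006,-0.04,0,0,0,0.085],[0,-0.006,-0.04,0,0,0,0.085],[0,-0.006,-0.04,0,0,0,0.085],[0,-0.006,-0.04,0,0,0,0.085]]])

```text
t: 2.37
tool_pos: [0.4793, 0.0106, 0.2574]
tool_rot: [1.588, 0.904, -1.577]
contact_force: [0.4, -0.8, 0.0]
opening: 0.085
```

```bash
python3 - <<'E'
from h import *
go([.542,.14,.25],np.radians(59.5))
c,M=T("wrist"); im=get_image("wrist"); save(im,"w1.png")
for th in ["drain_valve","drain_grip"]:
    for r in mark_of("wrist",th)[:3]: print(th,round(r["conf"],2),w(M,r["at"]).round(4))
c,M=T("top"); im=get_image("top")
cv2.imwrite("pics/t1.png",im)
E
```

```text
t 2.37 tcp [0.4793 0.0106 0.2574] x [ 0.01  -0.005 -1.   ] y [ 0.865 -0.502  0.011] q6 0.39 F [ 0.4 -0.8  0. ] op 0.085
shift now(tool) [ 0.0074 -0.0107 -0.1434] turn x 0.4
shift after turn(tool) [ 0.0074 -0.0117 -0.1433]
drain_valve 0.6 [ 0.3415  0.2016 -0.0033]
```

Call:
arm_command(plan=[[[0.002,-0.003,-0.036,0,0,0,0.085],[0.002,-0.003,-0.036,0,0,0,0.085],[0.002,-0.003,-0.036,0,0,0,0.085],[0.002,-0.003,-0.036,0,0,0,0.085],[0,0,0,0,0,0,0.085]]])

```text
t: 2.98
tool_pos: [0.5441, 0.1353, 0.249]
tool_rot: [1.597, 0.89, -1.587]
contact_force: [0.5, -0.1, 0.3]
opening: 0.0851
```

```bash
python3 - <<'E'
from h import *
c,M=T("wrist"); im=get_image("wrist"); save(im,"w2.png")
g=None
for th in ["drain_valve","drain_grip"]:
    for r in mark_of("wrist",th)[:3]:
        P=w(M,r["at"]); print(th,round(r["conf"],2),P.round(4),px(c,M,P))
go([.542,.14,.101],np.radians(59.5))
E
```

```text
drain_valve 0.66 [0.5759 0.1944 0.0015] [254.7 100.9]
drain_valve 0.65 [0.3405 0.1994 0.0012] [ 88.8 199.5]
drain_valve 0.23 [0.7827 0.1787 0.0016] [427.6  10.8]
drain_grip 0.92 [0.543  0.1397 0.1203] [254.4 179.9]
t 3.13 tcp [0.5428 0.1315 0.2497] x [ 0.011 -0.011 -1.   ] y [ 0.856 -0.517  0.015] q6 0.65 F [ 0.3 -0.6 -1.6] op 0.0852
shift now(tool) [ 0.1486 -0.0073 -0.0073] turn x -0.64
shift after turn(tool) [ 0.1486 -0.0072 -0.0074]
```

View pics/w2.png

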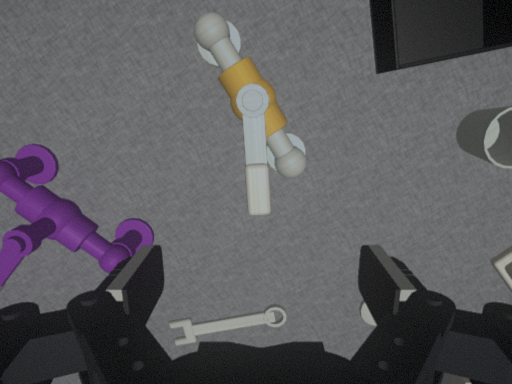

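The close view confirms the steel/brass drain: hub at (253,100), grip at (259,190), with only the purple look-alike nearby at the left. I'm descending over the grip.

Call:
arm_command(plan=[[[0,-0.004,-0.005,-0.6,0,0,0.085],[0.028,-0.004,-0.003,0,0,0,0.085],[0.028,0,0,0,0,0,0.085],[0.028,0,0,0,0,0,0.085],[0.028,0,0,0,0,0,0.085],[0,0,0,0,0,0,0.085]]])

```text
t: 3.63
tool_pos: [0.5433, 0.1334, 0.1404]
tool_rot: [1.606, 0.879, -1.579]
contact_force: [-1.8, -0.9, -1.3]
opening: 0.0853
```

```bash
python3 - <<'E'
from h import *
go([.5425,.14,.101],np.radians(59.5))
E
```

```text
t 3.63 tcp [0.5433 0.1334 0.1404] x [ 0.023 -0.01  -1.   ] y [ 0.855 -0.518  0.025] q6 0.66 F [-1.8 -0.9 -1.3] op 0.0853
shift now(tool) [ 0.0393 -0.0051 -0.0051] turn x -0.71
shift after turn(tool) [ 0.0393 -0.005  -0.0052]
```

Call:
arm_command(plan=[[[0.02,-0.004,-0.004,-0.6,0,-1.4,0.085],[0.019,-0.002,-0.002,0,0,0,0.085],[0,0,0,0,0,0,0.085]]])

```text
t: 3.88
tool_pos: [0.5423, 0.1386, 0.1039]
tool_rot: [1.599, 0.905, -1.589]
contact_force: [-0.7, 0.2, -1.0]
opening: 0.085
```

```bash
python3 - <<'E'
from h import *
go([.5425,.14,.101],np.radians(59.5))
E
```

```text
t 3.88 tcp [0.5423 0.1386 0.1039] x [ 0.004  0.003 -1.   ] y [ 0.858 -0.513  0.002] q6 0.65 F [-0.7  0.2 -1. ] op 0.085
shift now(tool) [ 0.0029 -0.0006 -0.0013] turn x -0.36
shift after turn(tool) [ 0.0029 -0.0005 -0.0013]
```

Call:
arm_command(plan=[[[0.002,0,0,0,0,0,0.0],[0,0,0,0,0,0,0.0],[0,0,0,0,0,0,0.0],[0,0,0,0,0,0,0.0],[0,0,0,0,0,0,0.0],[0,0,0,0,0,0,0.0],[0,0,0,0,0,0,0.0],[0,0,0,0,0,0,0.0]]], squeeze=30)

```text
t: 4.55
tool_pos: [0.545, 0.1374, 0.1107]
tool_rot: [1.604, 0.901, -1.581]
contact_force: [-1.0, 0.6, -1.3]
opening: 0.0199
```

Call:
arm_command(plan=[[[0,-0.007,0,6,0,0,0.0],[0,-0.007,0,6,0,0,0.0],[0,-0.007,0,6,0,0,0.0],[0,0,0,0,0,0,0]]])

```text
t: 4.88
tool_pos: [0.5272, 0.1505, 0.1107]
tool_rot: [1.821, 0.667, -1.8]
contact_force: [-3.3, 3.4, -0.7]
opening: 0.0198
```

```bash
python3 - <<'E'
from h import *
go([.5425,.14,.101],np.radians(0))
E
```

```text
t 4.88 tcp [0.5272 0.1505 0.1107] x [ 0.011  0.003 -1.   ] y [ 0.65  -0.76   0.005] q6 1.0 F [-3.3  3.4 -0.7] op 0.0198
shift now(tool) [ 0.0098  0.0178 -0.0047] turn x 40.53
shift after turn(tool) [ 0.0098  0.0105 -0.0152]
```

Call:
arm_command(plan=[[[0.001,-0.0075,0,6,0,0,0.0],[0.001,-0.0075,0,6,0,0,0.0],[0.001,-0.0075,0,6,0,0,0.0],[0.001,-0.0075,0,6,0,0,0.0],[0.001,-0.0075,0,6,0,0,0.0],[0,0,0,0,0,0,0]]])

```text
t: 5.38
tool_pos: [0.5106, 0.1815, 0.1107]
tool_rot: [2.138, 0.185, -2.114]
contact_force: [-1.7, 5.2, -4.4]
opening: 0.0196
```

```bash
python3 - <<'E'
from h import *
go([.511,.195,.106],np.radians(0))
print(ctrl.get_obs()["wrist_torque"])
E
```

```text
t 5.38 tcp [0.5106 0.1815 0.1107] x [ 0.012 -0.004 -1.   ] y [ 0.177 -0.984  0.006] q6 1.6 F [-1.7  5.2 -4.4] op 0.0196
shift now(tool) [ 0.0047 -0.0132 -0.0027] turn x 10.22
shift after turn(tool) [ 0.0047 -0.0135 -0.0003]
[0.79478702 0.22169551 0.25840522]
```

Call:
arm_command(plan=[[[0,-0.004,0,3,0,0,0.0],[0,-0.004,0,3,0,0,0.0],[0,-0.003,0,2.5,0,0,0.0],[0,0,0,0,0,0,0]]])

```text
t: 5.72
tool_pos: [0.5092, 0.1909, 0.1107]
tool_rot: [2.206, 0.039, -2.186]
contact_force: [-3.3, 3.2, 1.0]
opening: 0.0194
```

```bash
python3 - <<'E'
from h import *
go([.511,.195,.106],np.radians(0))
print(ctrl.get_obs()["wrist_torque"])
E
```

```text
t 5.72 tcp [0.5092 0.1909 0.1107] x [ 0.009 -0.007 -1.   ] y [ 0.043 -0.999  0.008] q6 1.76 F [-3.3  3.2  1. ] op 0.0194
shift now(tool) [ 0.0046 -0.004  -0.002 ] turn x 2.46
shift after turn(tool) [ 0.0046 -0.0041 -0.0018]
[0.49760431 0.47607154 0.07540156]
```

Call:
arm_command(plan=[[[0,-0.003,0,2,0,0,0.0],[0,-0.003,0,1,0,0,0.0],[0,-0.003,0,1,0,0,0]]])

```text
t: 5.97
tool_pos: [0.5087, 0.1956, 0.1106]
tool_rot: [-2.227, 0.037, 2.214]
contact_force: [-4.0, -11.3, 3.3]
opening: 0.0194
```

Call:
arm_command(plan=[[[0,-0.003,0,2,0,0,0.0],[0,-0.003,0,1,0,0,0.0]]])

```text
t: 6.13
tool_pos: [0.5088, 0.1955, 0.1106]
tool_rot: [-2.21, 0.1, 2.201]
contact_force: [-6.9, -11.8, 5.0]
opening: 0.0195
```

```bash
python3 - <<'E'
from h import *
go([.511,.195,.106],np.radians(0))
print(ctrl.get_obs()["wrist_torque"])
E
```

```text
t 6.13 tcp [0.5088 0.1955 0.1106] x [ 0.003 -0.031 -1.   ] y [-0.06  -0.998  0.03 ] q6 1.89 F [ -6.9 -11.8   5. ] op 0.0195
shift now(tool) [ 0.0047  0.0002 -0.0022] turn x -3.43
shift after turn(tool) [ 0.0047  0.0004 -0.0022]
[-1.28000655  0.77518834  1.23329761]
```

Call:
arm_command(plan=[[[0,0,0,0,0,0,0.085],[0,0,0,0,0,0,0.085],[0,0,0,0,0,0,0.085],[0,0,0,0,0,0,0.085],[0,0,0,0,0,0,0.085],[0,0,0,0,0,0,0.085],[-0.03,0,0,0,0,1.8,0.085],[-0.03,0,0,0,0,0,0.085],[-0.03,0,0,0,0,0,0.085],[-0.03,0,0,0,0,0,0.085],[-0.03,0,0,0,0,0,0.085],[0,0,0,0,0,0,0.085]]])

```text
t: 7.13
tool_pos: [0.5093, 0.2028, 0.2644]
tool_rot: [2.216, -0.123, -2.209]
contact_force: [1.1, -0.1, 1.3]
opening: 0.085
```

```bash
python3 - <<'E'
from h import *
go([.511,.195,.25],0)
for cam in ["wrist","top"]:
    c,M=T(cam); im=get_image(cam); save(im,cam+"3.png")
    for th in ["drain_valve","drain_grip"]:
      for r in mark_of(cam,th)[:3]:
        P=w(M,r["at"]); print(cam,th,round(r["conf"],2),P.round(4),px(c,M,P))
E
```

```text
t 7.13 tcp [0.5093 0.2028 0.2644] x [ 0.002 -0.063 -0.998] y [-0.048 -0.997  0.063] q6 1.9 F [ 1.1 -0.1  1.3] op 0.085
shift now(tool) [ 0.0149  0.0068 -0.002 ] turn x -2.75
shift after turn(tool) [ 0.0149  0.0069 -0.0017]
wrist drain_valve 0.87 [ 0.3394  0.1992 -0.0013] [256.9 279.3]
wrist drain_valve 0.7 [0.5825 0.4278 0.005 ] [ 45.9 106.8]
wrist drain_valve 0.6 [0.5749 0.1926 0.004 ] [252.6 103.4]
wrist drain_grip 0.71 [0.5085 0.1982 0.1188] [255.5 180.8]
wrist drain_grip 0.66 [0.5186 0.4108 0.1196] [  7.7 184.7]
top drain_valve 0.77 [ 0.5756  0.1981 -0.0013] [225.9 197.6]
top drain_valve 0.75 [5.821e-01 4.253e-01 4.000e-04] [153.1 195.1]
top drain_valve 0.55 [0.3423 0.1998 0.0021] [223.6 274.1]
top drain_grip 0.73 [0.5223 0.4084 0.1221] [146.  208.6]
top drain_grip 0.62 [0.7839 0.0293 0.0024] [279.9 133.4]
top drain_grip 0.57 [ 0.7868  0.1771 -0.0018] [233.8 132.9]
```

View pics/wrist3.png

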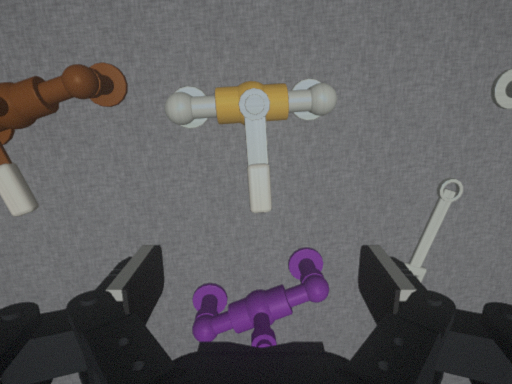

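The lever in the image runs from hub (255,103) to tip (260,210), with the elbows at (181,108) and (323,99). It is square to the pipe within about 1°, and the stop was felt. The supply valve is next.

```bash
python3 - <<'E'
from h import *
c,M=T("wrist")
e1,e2=ray(c,M,(181,108),.06),ray(c,M,(323,99),.06); h,t=ray(c,M,(255,103),.127),ray(c,M,(260,210),.127)
ang=lambda a,b:np.degrees(np.arctan2(*(b-a)[[1,0]]))
print(ang(e1,e2),ang(h,t),np.linalg.norm(e1-e2),np.linalg.norm(h-t))
go([.4685,-.252,.25],np.radians(17.4))
E
```

```text
-89.31178015602248 179.76987008427758 0.14009768584003346 0.08938718034338076
t 7.43 tcp [0.5053 0.2012 0.254 ] x [-0.014 -0.068 -0.998] y [-0.048 -0.997  0.068] q6 1.9 F [-0.3 -0.3 -0.7] op 0.085
shift now(tool) [0.0352 0.4532 0.0145] turn x -20.24
shift after turn(tool) [0.0352 0.4201 0.1704]
```

Call:
arm_command(plan=[[[0,0,0,-6.5,0.8,0,0.085],[0,0,0,-6.5,0,0,0.085],[0,0,0,-6.5,0,0,0.085],[0,0,0,0,0,-4,0.085],[0,0.038,0.0155,0,0,0,0.085],[0,0.038,0.0155,0,0,0,0.085],[0,0.038,0.0155,0,0,0,0.085],[0,0.038,0.0155,0,0,0,0.085],[0,0.038,0.0155,0,0,0,0.085],[0,0.038,0.0155,0,0,0,0.085],[0,0.038,0.0155,0,0,0,0.085],[0,0.038,0.0155,0,0,0,0.085],[0,0.038,0.0155,0,0,0,0.085],[0,0.038,0.0155,0,0,0,0.085],[0,0.038,0.0155,0,0,0,0.085],[0,0,0,0,0,0,0.085]]])

```text
t: 8.77
tool_pos: [0.4583, -0.2579, 0.2259]
tool_rot: [1.994, 0.347, -2.119]
contact_force: [0.1, 0.3, -0.2]
opening: 0.085
```

```bash
python3 - <<'E'
from h import *
go([.4685,-.252,.25],np.radians(17.4))
c,M=T("wrist"); im=get_image("wrist"); save(im,"w4.png")
for th in ["supply_valve","supply_grip","index_mark"]:
    for r in mark_of("wrist",th)[:2]:
        P=w(M,r["at"]); print(th,round(r["conf"],2),P.round(4),px(c,M,P))
E
```

```text
t 8.77 tcp [ 0.4583 -0.2579  0.2259] x [-0.062  0.007 -0.998] y [ 0.311 -0.95  -0.026] q6 0.62 F [ 0.1  0.3 -0.2] op 0.085
shift now(tool) [-0.0246 -0.003  -0.0101] turn x 0.82
shift after turn(tool) [-0.0246 -0.0032 -0.0101]
supply_grip 0.69 [ 0.4704 -0.2533  0.1177] [263.4 166.9]
```

View pics/w4.png

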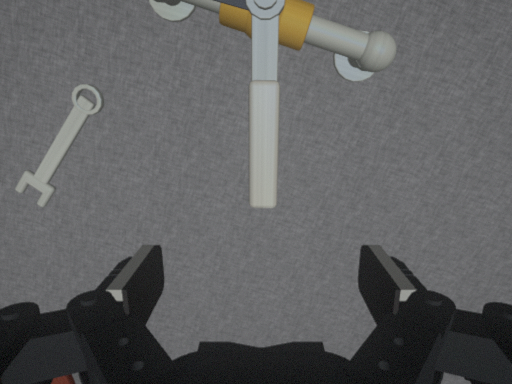

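Call:
arm_command(plan=[[[-0.03,0,-0.02,0,3.3,1.5,0.085],[-0.03,0,-0.03,0,0,0,0.085],[-0.03,0,-0.03,0,0,0,0.085],[0,0,-0.02,0,0,0,0.085],[0,0,0,0,0,0,0.085]]])

```text
t: 9.38
tool_pos: [0.5585, -0.2093, 0.3141]
tool_rot: [2.046, 0.354, -2.045]
contact_force: [-0.3, 0.6, -1.3]
opening: 0.0852
```

```bash
python3 - <<'E'
from h import *
go([.4685,-.252,.25],np.radians(17.4))
c,M=T("wrist"); im=get_image("wrist"); save(im,"w5.png"); cv2.imwrite("pics/w5c.png",cv2.resize(im[0:260,130:400,::-1],None,fx=2.3,fy=2.3,interpolation=2))
for th in ["supply_valve","supply_grip","index_mark"]:
    for r in mark_of("wrist",th)[:2]:
        P=w(M,r["at"]); print(th,round(r["conf"],2),P.round(4),px(c,M,P))
E
```

```text
t 9.38 tcp [ 0.5585 -0.2093  0.3141] x [-0.001  0.01  -1.   ] y [ 0.327 -0.945 -0.01 ] q6 0.75 F [-0.3  0.6 -1.3] op 0.0852
shift now(tool) [0.0638 0.0116 0.0991] turn x 1.66
shift after turn(tool) [0.0638 0.0144 0.0988]
supply_valve 0.59 [ 0.5793 -0.218   0.0013] [273.7 139.7]
supply_grip 0.67 [ 0.4676 -0.2527  0.1174] [272.2 255.6]
index_mark 0.55 [ 0.6134 -0.1654  0.1226] [238.3 102.9]
```

View pics/w5c.png

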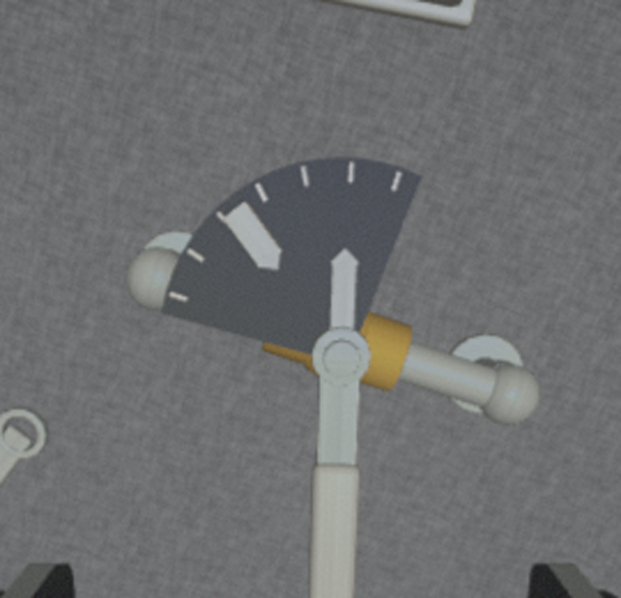

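The view shows the hub at about (342,357), the tail tip at (344,250), and the index block from (275,268) inner to (236,211) outer, all in crop pixels. The gap to close is about 40°.

```bash
python3 - <<'E'
from h import *
c,M=T("wrist"); f=lambda u,v,z: ray(c,M,(130+u/2.3,v/2.3),z)
ang=lambda a,b:np.degrees(np.arctan2(*(b-a)[[1,0]]))
tail,g=f(344,250,.12),f(335,580,.127); o,i=f(236,211,.123),f(275,268,.123)
for z in (.127,.133):
    h=f(342,357,z); print(h,"tail",ang(h,tail),"grip",ang(g,h),"g-tail",ang(g,tail),"idx outer",ang(h,o),"inner",ang(h,i),"self",ang(i,o),np.linalg.norm(o-h),np.linalg.norm(tail-h))
go([.4695,-.252,.104],np.radians(18))
E
```

```text
[ 0.57481126 -0.2221082   0.127     ] tail 18.23999490602337 grip 17.91778908204724 g-tail 18.013590391472114 idx outer 55.410480162663276 inner 56.5113735355259 self 53.56642822407116 0.07601106034812118 0.04557962209255174
[ 0.57565334 -0.22153975  0.133     ] tail 17.880692758841462 grip 18.06810528294935 g-tail 18.013590391472114 idx outer 55.693699747390035 inner 56.98916627001442 self 53.56642822407116 0.07562471619499622 0.04593980118469749
t 9.58 tcp [ 0.5551 -0.2116  0.3128] x [-0.004  0.01  -1.   ] y [ 0.323 -0.946 -0.011] q6 0.75 F [ 0.3 -0.5  0.4] op 0.085
shift now(tool) [0.2088 0.0128 0.094 ] turn x 0.83
shift after turn(tool) [0.2088 0.0141 0.0938]
```

Call:
arm_command(plan=[[[0.03,0.008,0.032,0,0,0,0.085],[0.03,0.005,0.032,0,0,0,0.085],[0.03,0.002,0.032,0,0,0,0.085],[0.03,0,0,0,0,0,0.085],[0.03,0,0,0,0,0,0.085],[0,0,0,0,0,0,0.085]]])

```text
t: 10.08
tool_pos: [0.4631, -0.2535, 0.1587]
tool_rot: [2.045, 0.35, -2.054]
contact_force: [-0.8, 0.6, -1.6]
opening: 0.085
```

```bash
python3 - <<'E'
from h import *
go([.469,-.254,.104],np.radians(18))
E
```

```text
t 10.08 tcp [ 0.4631 -0.2535  0.1587] x [-0.006  0.01  -1.   ] y [ 0.321 -0.947 -0.012] q6 0.6 F [-0.8  0.6 -1.6] op 0.085
shift now(tool) [ 0.0546  0.003  -0.0055] turn x 0.74
shift after turn(tool) [ 0.0546  0.003  -0.0056]
```

Call:
arm_command(plan=[[[0.028,0.003,-0.004,0.7,0,0.5,0.085],[0.028,0,-0.002,0,0,0,0.085],[0,0,0,0,0,0,0.085],[0,0,0,0,0,0,0],[0,0,0,0,0,0,0],[0,0,0,0,0,0,0],[0,0,0,0,0,0,0],[0,0,0,0,0,0,0],[0,0,0,0,0,0,0],[0,0,0,0,0,0,0]]], squeeze=30)

```text
t: 10.92
tool_pos: [0.4692, -0.2561, 0.1105]
tool_rot: [2.052, 0.321, -2.05]
contact_force: [0.2, -0.2, -4.8]
opening: 0.0211
```

```bash
python3 - <<'E'
from h import *
go([.469,-.254,.104],np.radians(18))
E
```

```text
t 10.92 tcp [ 0.4692 -0.2561  0.1105] x [ 0.002 -0.003 -1.   ] y [ 0.308 -0.951  0.003] q6 0.62 F [ 0.2 -0.2 -4.8] op 0.0211
shift now(tool) [ 0.0065 -0.0021 -0.0005] turn x -0.05
shift after turn(tool) [ 0.0065 -0.0021 -0.0005]
```

Call:
arm_command(plan=[[[0,0.0118,-0.0006,-6,0,0,0],[0,0.0118,-0.0006,-6,0,0,0],[0,0.0118,-0.0006,-6,0,0,0],[0,0.0118,-0.0006,-6,0,0,0],[0,0,0,0,0,0,0]]])

```text
t: 11.33
tool_pos: [0.4942, -0.2979, 0.1105]
tool_rot: [1.788, 0.693, -1.781]
contact_force: [2.0, 0.4, -2.0]
opening: 0.0213
```

```bash
python3 - <<'E'
from h import *
a=np.radians(55.6)
go([.5765-.113*np.cos(a),-.2205-.113*np.sin(a),.1105],a)
E
```

```text
t 11.33 tcp [ 0.4942 -0.2979  0.1105] x [ 0.005 -0.003 -1.   ] y [ 0.678 -0.735  0.006] q6 0.15 F [ 2.   0.4 -2. ] op 0.0213
shift now(tool) [ 0.0001  0.0242 -0.0028] turn x -12.88
shift after turn(tool) [0.0001 0.0242 0.0026]
```

Call:
arm_command(plan=[[[0,0.0105,-0.0004,-5.5,0,0,0],[0,0.0105,-0.0004,-5.5,0,0,0],[0,0,0,0,0,0,0],[0,0,0,0,0,0,0]]])

```text
t: 11.67
tool_pos: [0.5103, -0.3121, 0.1105]
tool_rot: [1.664, 0.831, -1.656]
contact_force: [-0.2, -0.1, -1.8]
opening: 0.0212
```

```bash
python3 - <<'E'
from h import *
a=np.radians(55.6)
go([.5765-.113*np.cos(a),-.2205-.113*np.sin(a),.1105],a)
im=get_image("wrist"); c,M=T("wrist"); save(im,"w6.png"); cv2.imwrite("pics/w6c.png",cv2.resize(im[0:200,130:400,::-1],None,fx=2.9,fy=2.9,interpolation=2))
E
```

```text
t 11.67 tcp [ 0.5103 -0.3121  0.1105] x [ 0.006 -0.003 -1.   ] y [ 0.803 -0.595  0.006] q6 -0.04 F [-0.2 -0.1 -1.8] op 0.0212
shift now(tool) [ 0.      0.0029 -0.0001] turn x -2.14
shift after turn(tool) [ 0.      0.0029 -0.    ]
```

View pics/w6c.png

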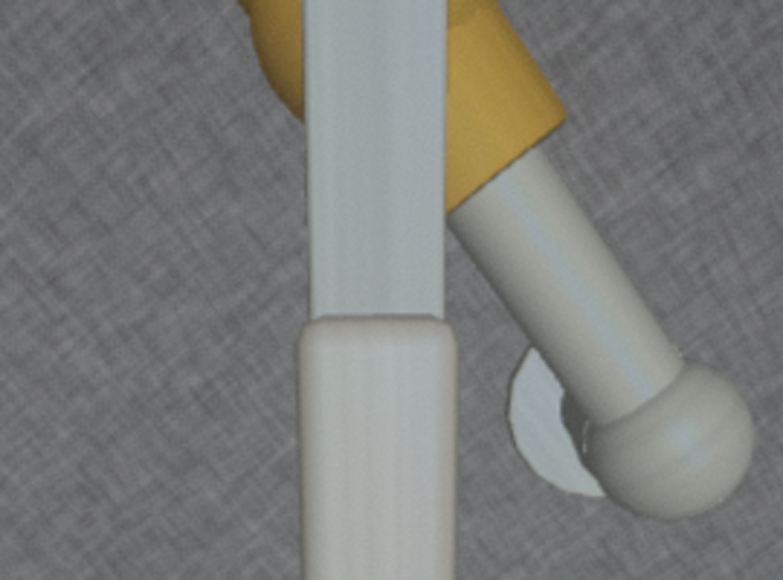

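The index isn't in view from here; the lever is gripped square. I'll add the last ~2°, release, rise and look.

Call:
arm_command(plan=[[[0,0.0035,0,-2.1,0,0,0],[0,0,0,0,0,0,0],[0,0,0,0,0,0,0.085],[0,0,0,0,0,0,0.085],[0,0,0,0,0,0,0.085],[0,0,0,0,0,0,0.085],[0,0,0,0,0,0,0.085],[0,0,0,0,0,0,0.085],[-0.03,0,0,0,0,0,0.085],[-0.03,0,0,0,0,0,0.085],[-0.04,0,0,0,0,0,0.085],[-0.04,0,-0.035,0,0,0,0.085],[-0.04,0,-0.035,0,0,0,0.085],[-0.04,0,-0.03,0,0,0,0.085],[0,0,0,0,0,0,0.085]]])

```text
t: 12.97
tool_pos: [0.5564, -0.2433, 0.3149]
tool_rot: [1.649, 0.853, -1.646]
contact_force: [-0.9, 0.3, 1.3]
opening: 0.0851
```

```bash
python3 - <<'E'
from h import *
a=np.radians(55.6)
go([.5765-.113*np.cos(a),-.2205-.113*np.sin(a),.1],a)
im=get_image("wrist"); c,M=T("wrist"); save(im,"w7.png"); np.savez("w7.npz",M=M)
cv2.imwrite("pics/w7c.png",cv2.resize(im[0:200,150:420,::-1],None,fx=2.9,fy=2.9,interpolation=2))
E
```

```text
t 12.97 tcp [ 0.5564 -0.2433  0.3149] x [ 0.001  0.002 -1.   ] y [ 0.816 -0.578 -0.001] q6 0.08 F [-0.9  0.3  1.3] op 0.0851
shift now(tool) [0.2147 0.0052 0.0832] turn x -0.94
shift after turn(tool) [0.2147 0.0039 0.0833]
```

View pics/w7c.png

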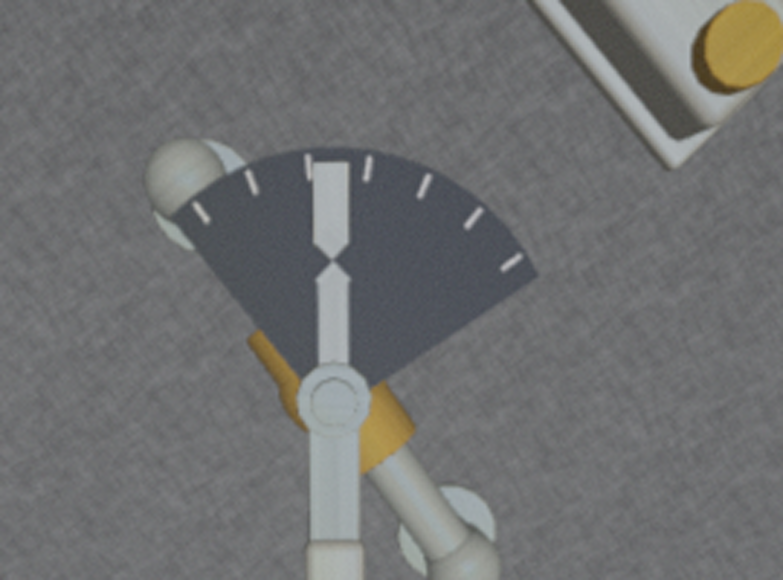

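Tail tip (333,262) meets the index tip (333,260). From the hub at (333.5,402), both lines lean about 0.4–0.5° left, so they agree within about 0.3°. I'll do one last top view and then hand in.

```bash
python3 - <<'E'
from h import *
im=get_image("top"); cv2.imwrite("pics/fin.png",cv2.resize(im[110:300,100:430,::-1],None,fx=2.4,fy=2.4,interpolation=2))
print(ctrl.get_obs()["dq"].round(3),ctrl.get_obs()["contact_force"].round(1))
E
```

```text
[-0.027  0.028  0.075 -0.005 -0.006 -0.006] [ 0.4 -0.4  0.3]
```

View pics/fin.png

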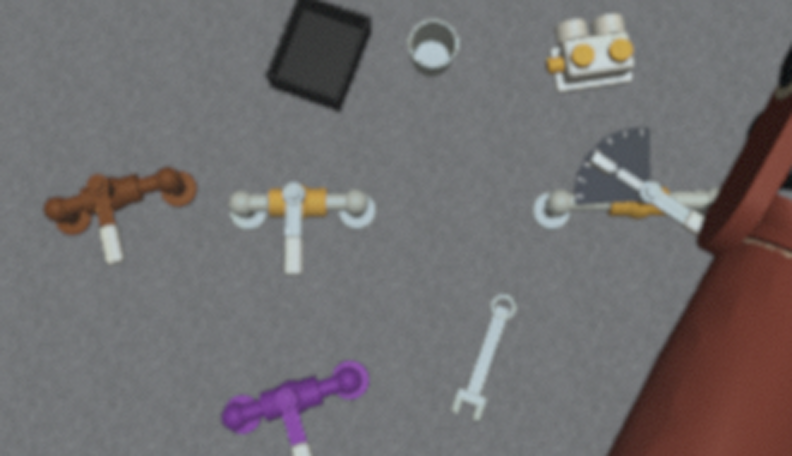

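The final top view shows the drain lever square across its pipe (hub 293,192, tip 293,272). The supply tail points at the index, and the loose things are where they were.

```bash
python3 -c "
from station import finish_job; print(finish_job())"
```

```text
the job is handed in; nothing more can be done
None
```

The air line is ready and the job is handed in, at about 13 s of the 51 s allowed.

- **Drain valve:** I gripped the lever of the steel and brass valve (not the brown or purple ones) and swung it clockwise until it met its stop, at about 12 N. A wrist picture put it square to its pipe within about 1°, and the last top view agreed.
- **Supply valve:** Only after that, I turned the lever about 37° until its tail pointer met the index block. The close picture after release showed the two tips meeting and the directions agreeing within about 0.3°.
- **Other things:** The gripper never touched the index block, and the loose things stand where they were. The arm was well clear above the bench with about zero force at hand-in.
- **Disagreements:** The supply lever axis came out 4–5 mm apart between the network and my own pixel measurement. The reported tool height rose about 7–10 mm each time the fingers closed. Neither affected the result.

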